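Feed a module rack past the hold-open gate of a test bay

TASK

Load the black rack of amplifier cards into the test bay: press the yellow hold-open bar down with one fingertip so that the red gate swings up, and with the bar held down push the rack along the chute with the other finger until it is fully home against the stop in the bay, the gate never touching the rack. Then back off and let go of the bar so that the gate shuts behind the rack. Only push: do not lift the rack, and leave the meter, the solder spool and the capacitor where they are.

Things in the scene. Friction and masses are not known exactly. Their poses are not given: they have to be found in the camera images.
- bay: Fixed test bay: bare-metal open chute into a low beige cabinet (200 mm wide, 92 high). Origin on the table (z 0) on the chute's centre line, 7 mm beyond the gate's middle plane; +x along the chute into the bay, +y to the yellow bar's side. Chute floor 4 mm up; rails 76 mm apart, 16 mm high. Chute open above from x -230 to +22 mm, then a clear cover 59 mm high; cabinet front at x 60 mm.
- home (a point): Point on the chute floor inside the bay (bay x = 68 mm) where the rack's origin lies when the rack is fully home: its nose then meets the stop at bay x = 128 mm and its rear face is at bay x = +8 mm, just behind the gate and still in the open-topped part of the chute. Axes as the bay's.
- rack: Loose black rack with four upright green cards, 120 mm long (x), 70 wide (y), about 0.32 kg, lying in the chute before the gate. Origin at the centre of its underside; +x to its nose (into the bay), +y as the bay's. Flat rear face at x = -60 mm, 30 mm high over the full width and 44 mm high (blue panel) from y = -35 to +10 mm; push it there. Nose wall of the same shape.
- gate (a joint): Gate angle: 0 shut, 0.90 rad fully open. Red leaf and yellow bar are one rigid part on a shaft parallel to the bay's x (bay y 52 mm, 24 mm above the table). Pressing the bar down swings the leaf up sideways in its own plane (bay x -10 to -4 mm); a light spring (1 to 4 N at the bar) shuts it when let go. The rack passes clear of the leaf above 0.7 rad.
- bar (a point): Centre of the upper face of the yellow hold-open bar (black grip strip): plate 220 mm long (bay x -196 to +24 mm), 53 wide, 3 thick, from 2 to 55 mm off the shaft axis. Gate shut: slopes up away from the chute at 0.9 rad, free edge at bay y 86 mm, 68 mm above the table. Pressed fully: level, bay y 54 to 107 mm, upper face 25.5 mm above the table. A fingertip can slide along it while holding it down.
- leaf_end (a point): Middle of the free end of the red leaf (64 mm long, 16 high). Shut, it bars the chute from bay y 46 to -18 mm, 24 to 40 mm above the table. Fully open, it stands slanting between bay y 8 and 65 mm, top 89 mm up: the pushing finger passes it at y below 5 mm, the finger on the bar at y above 67 mm, so the fingers are best 65 to 90 mm apart.
- meter: Dark loose hand multimeter lying on its back, 150 x 76 x 34 mm, beyond the chute on the side away from the bar. Origin at the centre of its underside. Leave it alone.
- spool: Loose grey solder spool standing upright, 56 mm diameter, 44 mm high, on the side away from the bar. Origin at the centre of its underside. Leave it alone.
- capacitor: Loose dark blue can capacitor standing upright, 35 mm diameter, 55 mm high, on the bar's side of the chute. Origin at the centre of its underside. Leave it alone.
Not all that is in view belongs to the job. Leave any orange, pink or purple look-alike of the rack alone.

How it is judged:
On the way, in this order (a step that is already met when the one before it is completed fails the run):
1. a fingertip holds the gate open while the rack is still wholly before it (value of joint gate above 0.65 rad and contact force between the fingers and gate above 0.2 N and x of rack in the frame of bay below -0.068 m), for 0.1 s.
2. fingers hold the gate open and push the rack at the same time while the rack is part-way past the gate (value of joint gate above 0.65 rad and contact force between the fingers and gate above 0.2 N and contact force between the fingers and rack above 0.2 N and x of rack in the frame of bay between -0.04 and 0.05 m), for 0.15 s.
At the end, for the whole second after the job is handed in: The rack lies flat and at rest within 5 mm of the stop in the bay, the gate is shut behind it (within 0.06 rad), and the meter, spool and capacitor are within 20 mm of where they stood (x of rack in the frame of bay above 0.063 m and value of joint gate below 0.06 rad and linear speed of rack below 0.01 m/s and angle between rack's own z axis and vertical below 0.06 rad and distance of each of meter, spool, capacitor from where it was at the start of the episode below 0.02 m); the robot touches nothing.
It fails at once if the gate touched the rack (contact force between gate and rack above 0.5 N).
It fails at once if the rack was lifted or tipped (height (world z) of rack above 0.016 m or angle between rack's own z axis and vertical above 0.15 rad).
It fails at once if a bystander was moved (distance of any of meter, spool, capacitor from where it was at the start of the episode above 0.02 m).
It fails at once if a bystander was tipped over (angle between any of meter, spool, capacitor's own z axis and vertical above 0.3 rad).
It also fails if it takes over 43 s, if anything falls off the work surface, if the arm or the gripper's body presses on something with over 40 N, if the wrist force passes 120 N, or if a joint passes its speed limit or range.

ROBOT

A 6-joint arm with a two-finger parallel gripper is mounted at the origin on the work surface. World frame = base frame: x ahead of the robot, y to its left, z up, the work surface at z = 0. Lengths are in m, angles in rad, forces in N, time in s.
With the tool pointing down it reaches from about 0.375 to 0.9 m from the base axis. Payload 3.1 kg.
Tool frame: the origin (TCP) lies on the front face of the gripper's body, between the roots of the fingers; the fingertips stand 73 mm ahead of it and the grasp point (between the pads) lies 54 mm ahead of it (manip.finger_overhang is the distance from the TCP to the fingertips, in m); z points along the fingers, y is the direction in which the jaws open and shut (so a half turn about z gives the same grasp; the last joint's range is limited). The gripper opens to 85 mm and grips with 20 to 120 N. Pads are 22 mm wide; open, the fingers measure 114 mm over their backs; the gripper's body (76 mm by 85 mm) begins 54 mm behind the grasp point. The pads swing forward as they close: fully open they stand 13 mm farther back than shut.
Start: joints at [1.127, 0.527, 1.433, -0, 1.181, -0.178], TCP at [0.164, 0.603, 0.304] pointing down, gripper open.
Joint ranges: [-3.08, 3.08], [-0.75, 2.2], [0.22, 2.44], [-1.43, 4.57], [0, 2.65], [-2.85, 2.85]. Speed limits (rad/s): [2.79, 2.79, 3.14, 3.14, 3.14, 3.14].

INTERFACE

Orientations are given as a unit quaternion [x, y, z, w].
In Python, from station import manip gives the robot as it stands.
- The arm moves only by the tool apply_moves, never from a script. Its argument "increments" is a list that holds one entry, the list of rows, each a list of 4 numbers: the shift along the tool's x, y, z in m, then the turn about the tool's z in degrees. In form: [[[dx, dy, dz, spin], ...]]. A call has 1 to 5 rows; each row shifts and turns the pose as measured when the row begins, along the tool's axes as they then stand; what a row does not reach is not made up. A row lasts 1/10 s, in which the tool goes at most 50 mm and 8.59 degrees, less where a joint would pass 70% of its speed; a pose out of reach is approached as far as the arm can. A call with a gripper value outside its range is refused whole. "fingers" is the opening, from 0 (shut) to 1 (fully open), set as the call begins (left out, the last holds). The fingers move at their own pace and stop on an object; "newtons" is the grip in N (left out, the last holds). Time passes only in rows, so rows that do not move let the fingers close. It gives the time, the measured TCP pose, the force and the opening at its end, in the units of the state.
- manip.sense(): the state, without advancing time (a new reading comes with each control period).
- manip.snapshot(name): name is "side" or "top"; returns (picture, depth): 420x560x3 uint8, red, green, blue; 420x560 float32, m along the optical axis (not along the pixel's ray), 0 where there is no reading.
- manip.camera_model(name): a dict with "mtx" (3x3 intrinsics, pixels), "distortion" ([k1, k2, p1, p2, k3] as OpenCV has them; the pictures are not rectified), "R" (3x3) and "t" (3): a world point X has camera coordinates R X + t. Camera axes: x right, y down, z forward; pixel columns grow to the right and rows downward; lengths in m; the calibration is good to about 2 mm. A picture is of the moment at which its call begins. camera_model takes no time and is no camera call.
- manip.sign_off(): hands the job in, once; it reports no verdict.
The state is a dict: "t": time; "q": joint angles; "qd": joint speeds; "tau": joint torques, N m; "tcp_pos": TCP position; "tool_rot": TCP orientation; "force": force on the tool from outside, world axes, zero at the start; "ft_torque": the same for the moment, N m; "finger_gap": opening from 0.0 (shut) to 1.0 (fully open).
Only numpy, scipy, OpenCV 4.12 (cv2) and the standard library are available. Lean on these libraries where they do the work, as an engineer would, in place of code of your own. Each camera call takes 0.05 s, during which the arm holds its last target.

## Working session

There is one attempt and no reset: what is moved stays moved. The work goes in short steps, Python scripts to look and compute and a tool call to move; the robot and the scene stay as the last step left them, time stands still between calls to the robot, and variables do not carry over. Pictures are saved under pics/ and viewed, and the job is handed in when it is done.

Besides the shell and the picture viewer there is one more tool, called after ">>>" as name(argument=value, ...), one argument or row to a line, values as JSON. apply_moves: Moves the arm, as the interface text tells. Its arguments: {"type":"object","properties":{"increments":{"type":"array","items":{"type":"array","items":{"type":"array","items":{"type":"number"}}}},"fingers":{"type":"number"},"newtons":{"type":"number"}},"required":["increments"]}

```bash
mkdir -p pics; ls; cat > h.py <<'E'
import numpy as np, cv2
from station import manip
def snap(n,f):
    p,d=manip.snapshot(n); cv2.imwrite(f'pics/{f}.png',p[:,:,::-1]); np.savez(f'pics/{f}.npz',p=p,d=d); return p,d
def world(n,d):
    c=manip.camera_model(n); K=np.array(c['mtx'],float); D=np.array(c['distortion'],float); R=np.array(c['R']); t=np.array(c['t'])
    h,w=d.shape; u,v=np.meshgrid(np.arange(w),np.arange(h))
    pts=cv2.undistortPoints(np.stack([u,v],-1).reshape(-1,1,2).astype(float),K,D).reshape(h,w,2)
    X=np.concatenate([pts*d[...,None],d[...,None]],-1)
    return (X-t)@R
E
python3 - <<'E'
from h import *
for n in('side','top'):
    snap(n,n+'0'); c=manip.camera_model(n); print(n,c)
print(manip.sense())
E
```

```text
pics
side {'mtx': array([[410.20365553,   0.        , 284.80965011],
       [  0.        , 410.20365553, 212.39273296],
       [  0.        ,   0.        ,   1.        ]]), 'distortion': array([-0.0626805,  0.       ,  0.       ,  0.       ,  0.       ]), 'R': array([[ 0.99154882, -0.12904543, -0.01334966],
       [-0.0907376 , -0.61627526, -0.78228607],
       [ 0.09272338,  0.77688615, -0.62277628]]), 't': array([-0.55343399,  0.05375907,  0.99772793])}
top {'mtx': array([[499.10308947,   0.        , 275.2981225 ],
       [  0.        , 499.10308947, 204.55745476],
       [  0.        ,   0.        ,   1.        ]]), 'distortion': array([-0.18672697,  0.        ,  0.        ,  0.        ,  0.        ]), 'R': array([[ 0.00674595, -0.9999344 , -0.00925698],
       [-0.99401807, -0.00569634, -0.10906705],
       [ 0.10900716,  0.00993737, -0.99399129]]), 't': array([-0.09579603,  0.56988035,  1.09274425])}
{'t': 0.1, 'q': array([ 1.12750699e+00,  5.28400985e-01,  1.43376653e+00,  1.09216018e-05,
        1.18139742e+00, -1.78502391e-01]), 'qd': array([ 0.00028083, -0.00258473, -0.00104289, -0.00229717,  0.00048503,
       -0.00074585]), 'tau': array([-1.45358490e-04, -4.43303418e+01, -1.78584981e+01, -2.28305253e-04,
        3.88798333e-03, -1.96461923e-05]), 'tcp_pos': array([0.16331869, 0.60276884, 0.30301669]), 'tool_rot': array([ 1.32009044e-01,  9.91248021e-01, -9.37320596e-04, -3.06479940e-04]), 'force': array([-0.20976689, -0.57418269, -0.16159661]), 'ft_torque': array([-0.04297316, -0.0023587 ,  0.00938872]), 'finger_gap': 0.9979325223116174}
```

View pics/side0.png

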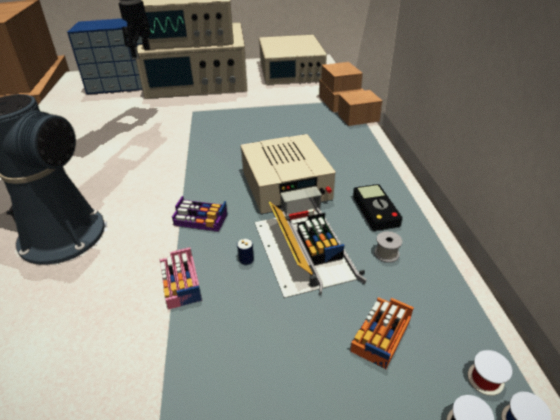

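View pics/top0.png

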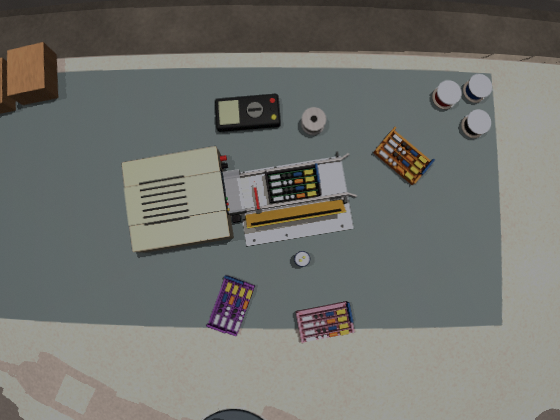

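Top view: chute points toward image left (world +y), bar at (295,214), rack at (293,184), cabinet (178,200), capacitor (302,260). I measure now.

```bash
python3 - <<'E'
from h import *
z=np.load('pics/top0.npz');p,d=z['p'],z['d'];W=world('top',d);np.save('pics/Wt.npy',W)
c=p[140:260,110:370];cv2.imwrite('pics/top_crop.png',cv2.resize(c,None,fx=3,fy=3,interpolation=cv2.INTER_CUBIC)[:,:,::-1])
z=np.load('pics/side0.npz');c=z['p'][190:300,230:375];cv2.imwrite('pics/side_crop.png',cv2.resize(c,None,fx=5,fy=5,interpolation=cv2.INTER_CUBIC)[:,:,::-1])
print('table z',np.median(W[280:320,380:480,2]))
def box(mask):
    P=W[mask][:,:2].astype(np.float32); r=cv2.minAreaRect(P); print(len(P),r); print(cv2.boxPoints(r)); return r
# cabinet top
m=(abs(W[...,2]-.092)<.006); m[:, :100]=0;m[:,240:]=0
n,l,s,_=cv2.connectedComponentsWithStats(m.astype(np.uint8)); k=1+s[1:,4].argmax(); print(s[k]);print(np.median(W[...,2][l==k])); box(l==k)
hsv=cv2.cvtColor(p,cv2.COLOR_RGB2HSV)
# bar yellow
m=(hsv[...,0]>15)&(hsv[...,0]<30)&(hsv[...,1]>150)&(hsv[...,2]>80); m[:195]=0;m[235:]=0;m[:,:235]=0;m[:,355:]=0
ys,xs=np.nonzero(m);print('bar px',xs.min(),xs.max(),ys.min(),ys.max(),'z',np.percentile(W[m][:,2],[1,10,50,90,99]))
b=m&(W[...,2]>.055);box(b)
for (u,v) in[(302,259),(256,198),(270,184),(320,184),(340,180),(343,194),(350,186)]: print(u,v,W[v,u])
E
```

```text
table z 0.00010541218906539289
[ 122  146  109  106 8965]
0.09159699981582638
8965 ((0.5762612223625183, 0.12601229548454285), (0.20152777433395386, 0.21898582577705383), 10.03813362121582)
[[4.5795482e-01 2.1626557e-01]
 [4.9612480e-01 6.3199550e-04]
 [6.9456762e-01 3.5759017e-02]
 [6.5639764e-01 2.5139260e-01]]
bar px 246 344 195 227 z [0.02732005 0.03227336 0.04586508 0.06611349 0.07029789]
261 ((0.5034509897232056, -0.14450028538703918), (0.09216538071632385, 0.2154834121465683), 11.56783676147461)
[[ 0.4366991  -0.0481879 ]
 [ 0.4799096  -0.2592944 ]
 [ 0.5702029  -0.24081267]
 [ 0.5269924  -0.02970618]]
302 259 [ 0.44869824 -0.15176205  0.04956177]
256 198 [ 0.58394975 -0.04906387  0.04007909]
270 184 [ 0.61888016 -0.07970122  0.01951267]
320 184 [ 0.62178302 -0.19517934  0.00490618]
340 180 [ 0.63159645 -0.24185142  0.00431564]
343 194 [ 0.5975822  -0.24731682  0.01389878]
350 186 [ 0.61879888 -0.26612093 -0.00319838]
```

View pics/top_crop.png

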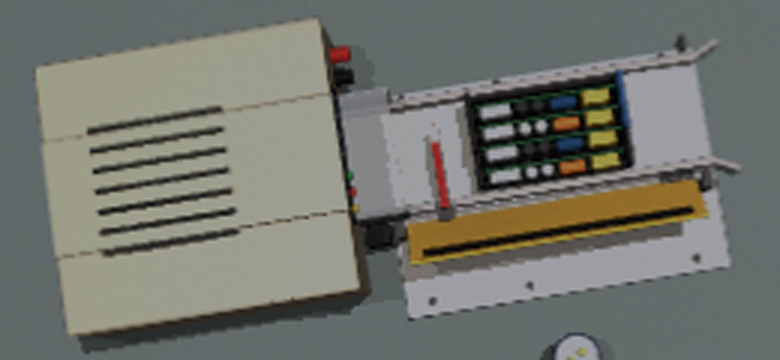

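View pics/side_crop.png

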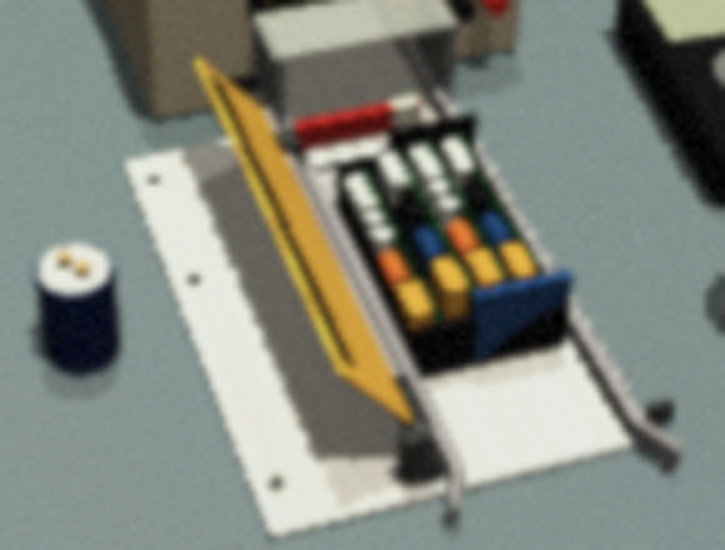

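```bash
cat >> h.py <<'E'
YAW=np.deg2rad(100.04); O=np.array([.6058,-.0409])
def b2w(P,yaw=None,o=None):
    yaw=YAW if yaw is None else yaw; o=O if o is None else o
    P=np.atleast_2d(np.array(P,float)); c,s=np.cos(yaw),np.sin(yaw)
    return np.c_[o[0]+c*P[:,0]-s*P[:,1],o[1]+s*P[:,0]+c*P[:,1],P[:,2]]
def w2b(P):
    P=np.atleast_2d(np.array(P,float)); c,s=np.cos(YAW),np.sin(YAW); q=P[:,:2]-O
    return np.c_[c*q[:,0]+s*q[:,1],-s*q[:,0]+c*q[:,1],P[:,2]]
def proj(n,P):
    c=manip.camera_model(n); R=np.array(c['R'])
    return cv2.projectPoints(np.array(P,float),cv2.Rodrigues(R)[0],np.array(c['t'],float),np.array(c['mtx'],float),np.array(c['distortion'],float))[0].reshape(-1,2)
E
cat > ov.py <<'E'
from h import *
import sys
def overlay(n,f,crop,sc,out,rx=None,gate=0.,):
    p=np.load(f'pics/{f}.npz')['p']; x0,y0,x1,y1=crop
    im=cv2.resize(p[y0:y1,x0:x1,::-1],None,fx=sc,fy=sc,interpolation=cv2.INTER_CUBIC)
    def line(P,col):
        uv=(proj(n,b2w(P))-[x0,y0]+.5)*sc
        cv2.polylines(im,[np.round(uv).astype(np.int32)],False,col,1,cv2.LINE_AA)
    for y in(.038,-.038): line([[-.23,y,.016],[.022,y,.016]],(255,0,255))
    line([[.06,-.1,.092],[.06,.1,.092],[.279,.1,.092],[.279,-.1,.092],[.06,-.1,.092]],(0,255,0))
    a=.9-gate; B=lambda r:(.052+r*np.cos(a),.024+r*np.sin(a))
    (ya,za),(yb,zb)=B(.002),B(.055)
    line([[-.196,ya,za],[.024,ya,za],[.024,yb,zb],[-.196,yb,zb],[-.196,ya,za]],(255,255,0))
    if gate==0: line([[-.007,.046,.04],[-.007,-.018,.04],[-.007,-.018,.024]],(255,255,255))
    if rx is not None: line([[rx-.06,.01,.048],[rx-.06,-.035,.048],[rx-.06,-.035,.004],[rx-.06,.035,.004],[rx-.06,.035,.034],[rx-.06,.01,.034],[rx-.06,.01,.048]],(0,255,255))
    cv2.imwrite(f'pics/{out}.png',im)
E
python3 - <<'E'
from ov import *
W=np.load('pics/Wt.npy');p=np.load('pics/top0.npz')['p']
hsv=cv2.cvtColor(p,cv2.COLOR_RGB2HSV)
sub=np.zeros(p.shape[:2],bool);sub[150:205,300:330]=1
m=sub&(hsv[...,0]>100)&(hsv[...,0]<125)&(hsv[...,1]>120)&(W[...,2]>.04)
B=w2b(W[m]);print(m.sum(),np.percentile(B,[2,50,98],0))
sub[150:205,255:330]=1;sub&=(W[...,2]>.03)
B=w2b(W[sub]); B=B[(abs(B[:,1])<.04)&(B[:,0]<-.015)];print('rack',np.percentile(B,[.5,50,99.5],0))
for u,v in[(302,259),(314,120),(248,113)]:print(w2b(W[v,u]))
overlay('top','top0',(110,140,370,260),3,'ovt',-.09)
overlay('side','side0',(230,130,375,300),4,'ovs',-.09)
E
```

```text
42 [[-0.14933948 -0.02901421  0.0409883 ]
 [-0.14722201 -0.00338526  0.04529534]
 [-0.10493599  0.02002811  0.05058947]]
rack [[-0.15145999 -0.03035321  0.030065  ]
 [-0.09788914  0.00267     0.04147873]
 [-0.03206577  0.03645152  0.05063831]]
[[-0.0817759   0.17402315  0.04956177]]
[[-0.16400814 -0.13166263  0.04195878]]
[[-0.01798364 -0.17444247  0.03939948]]
```

View pics/ovt.png

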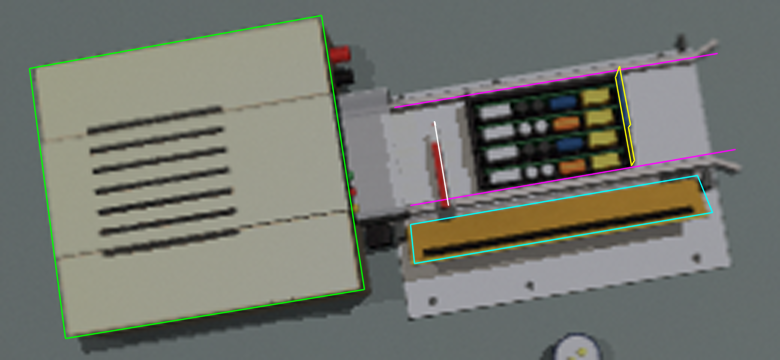

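View pics/ovs.png

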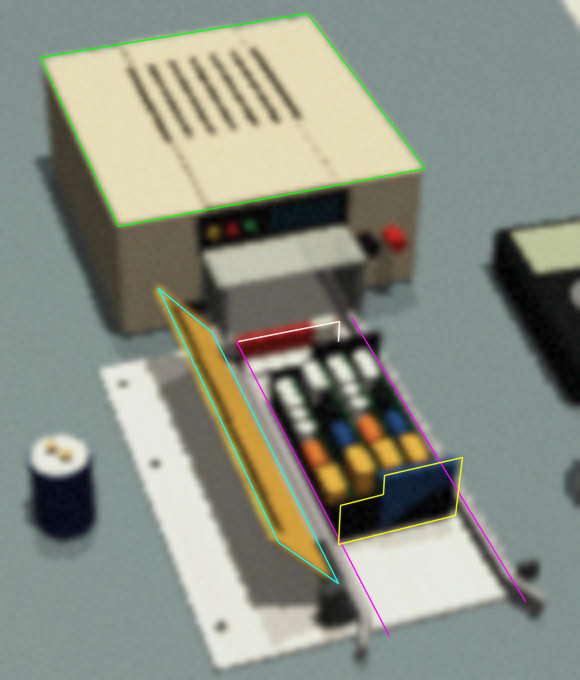

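```bash
python3 - <<'E'
from ov import *
from scipy.optimize import least_squares
a=.9;B=lambda r:(.052+r*np.cos(a),.024+r*np.sin(a))
(ya,za),(yb,zb)=B(.002),B(.055)
M=np.array([[.024,yb,zb],[-.196,yb,zb],[.024,ya,za],[-.196,ya,za],[.06,-.1,.092],[.06,.1,.092]])
T=np.array([(414,264),(709,217),(409,226),(699,181),(320,17),(363,290)])/3-.5+[110,140]
S=np.array([(159,289),(279,540),(213,332),(337,583),(423,168),(119,226)])/4-.5+[230,130]
f=lambda v:np.r_[(proj('top',b2w(M,v[0],v[1:3]))-T).ravel()/500*1.07,(proj('side',b2w(M,v[0],v[1:3]))-S).ravel()/410*.95]*1000
for idx in(slice(None),slice(0,12),slice(12,24)):
    r=least_squares(lambda v:f(v)[idx],[YAW,*O],loss='soft_l1');print(np.rad2deg(r.x[0]),r.x[1:]);print(f(r.x).reshape(-1,2).round(1).tolist())
E
```

```text
100.05851298100959 [ 0.60508043 -0.04047584]
[[-0.7, 0.0], [2.0, -3.0], [0.4, -1.1], [-1.7, -3.9], [0.3, -0.4], [0.5, -0.3], [-1.4, -0.5], [-1.4, 0.7], [-1.4, -0.2], [-0.5, -0.0], [0.6, -0.2], [-1.3, -0.4]]
99.489394646384 [ 0.60403535 -0.04081618]
[[-1.3, 1.0], [1.8, 0.1], [0.1, -0.3], [-1.6, -1.1], [1.5, -0.1], [-0.2, 0.3], [-2.3, -0.7], [-5.0, 0.9], [-2.3, -0.2], [-3.8, 0.5], [0.6, 0.4], [-1.9, -0.7]]
100.08883469580034 [ 0.60600249 -0.04060442]
[[-0.5, -0.9], [2.1, -4.0], [0.5, -2.0], [-1.6, -4.9], [0.4, -1.3], [0.7, -1.2], [-0.5, -0.4], [-0.2, 0.7], [-0.5, -0.1], [0.7, -0.0], [1.5, -0.2], [-0.4, -0.3]]
```

```bash
sed -i 's/^YAW=.*/YAW=np.deg2rad(99.85); O=np.array([.6048,-.0406])/' h.py
cat >> h.py <<'E'
def R_tool(s): 
    from scipy.spatial.transform import Rotation as Ro
    return Ro.from_quat(s['tool_rot']).as_matrix()
def goto(bx,by,z):
    "print tool-frame shift and spin to bring TCP to bay (bx,by), z, tool y along -bay y"
    s=manip.sense(); R=R_tool(s); t=b2w([bx,by,z])[0]; d=R.T@(t-s['tcp_pos'])
    want=YAW-np.pi/2; cur=np.arctan2(R[1,1],R[0,1]); sp=-((want-cur+np.pi)%(2*np.pi)-np.pi)
    print('t',s['t'],'bay',w2b(s['tcp_pos'])[0].round(4),'d_tool',d.round(4),'spin',np.rad2deg(sp).round(2),'tilt',R[:,2].round(3),'F',np.round(s['force'],2),'gap',s['finger_gap'])
E
python3 - <<'E'
from ov import *
print(manip.finger_overhang,[a for a in dir(manip) if a[0]!='_'])
goto(-.175,.032,.2)
overlay('top','top0',(110,140,370,260),3,'ovt2',-.088)
E
```

```text
0.0726 ['PlanningError', 'camera_model', 'finger_overhang', 'sense', 'sign_off', 'snapshot']
t 0.1 bay [0.7094 0.3249 0.303 ] d_tool [-0.6395 -0.6773  0.1041] spin 64.98 tilt [-0.001 -0.002 -1.   ] F [-0.21 -0.57 -0.16] gap 0.9979325223116174
```

View pics/ovt2.png

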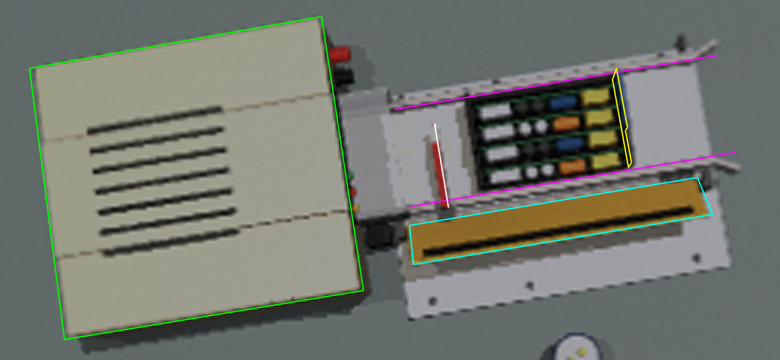

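```bash
python3 - <<'E'
from h import *
s=manip.sense();R=R_tool(s);t=b2w([-.175,.032,.25])[0];v=t-s['tcp_pos'];print(v,np.linalg.norm(v))
n=21;a=np.arctan2(R[1,1],R[0,1])
w=v/n
for i in range(8):
    # tool y angle a-8.1deg*i ; tool x = y x z(down)
    ai=a-np.deg2rad(8.1)*i; y=np.array([np.cos(ai),np.sin(ai),0]);z=np.array([0,0,-1.]);x=np.cross(y,z)
    print((np.array([x@w,y@w,z@w])).round(3))
E
```

```text
[ 0.43989016 -0.82126338 -0.05301669] 0.9331600395533137
[-0.03  -0.032  0.003]
[-0.035 -0.028  0.003]
[-0.038 -0.022  0.003]
[-0.041 -0.017  0.003]
[-0.043 -0.011  0.003]
[-0.044 -0.005  0.003]
[-0.044  0.002  0.003]
[-0.044  0.008  0.003]
```

>>> apply_moves(
  increments=[
    [[-0.03,-0.032,0.003,8.1],[-0.035,-0.028,0.003,8.1],[-0.038,-0.022,0.003,8.1],[-0.041,-0.017,0.003,8.1],[-0.043,-0.011,0.003,8.1]],
  ],
  fingers=1,
)

```text
t: 0.6
tcp_pos: [0.2664, 0.4054, 0.2856]
tool_rot: [0.474, 0.88, 0.0, -0.0]
force: [1.0, -1.0, -0.2]
finger_gap: 1.002
```

>>> apply_moves(
  increments=[
    [[-0.044,-0.005,0.003,8.1],[-0.044,0.002,0.003,8.1],[-0.044,0.008,0.003,8.1],[-0.042,0.014,0.003,0],[-0.042,0.014,0.003,0]],
  ],
)

```text
t: 1.1
tcp_pos: [0.3682, 0.1993, 0.2693]
tool_rot: [0.656, 0.755, 0.0, -0.0]
force: [-0.0, 0.6, -0.2]
finger_gap: 1.003
```

```bash
python3 -c "
from h import *
goto(-.175,.032,.25)"
```

```text
t 1.1 bay [0.2768 0.1921 0.2693] d_tool [-0.4464  0.1747  0.0188] spin -1.86 tilt [-0.001  0.001 -1.   ] F [-0.05  0.59 -0.21] gap 1.0028996602072384
```

>>> apply_moves(
  increments=[
    [[-0.045,0.016,0.002,-1.9],[-0.046,0.016,0.002,0],[-0.046,0.016,0.002,0],[-0.046,0.016,0.002,0],[-0.046,0.016,0.002,0]],
  ],
)

```text
t: 1.6
tcp_pos: [0.4858, -0.0208, 0.2578]
tool_rot: [0.643, 0.766, -0.0, -0.002]
force: [0.1, 0.7, 0.6]
finger_gap: 1.001
```

>>> apply_moves(
  increments=[
    [[-0.046,0.016,0.002,0],[-0.046,0.016,0.002,0],[-0.046,0.016,0.002,0],[-0.046,0.016,0.002,0],[0,0,0,0]],
  ],
)

```text
t: 2.1
tcp_pos: [0.5836, -0.2029, 0.247]
tool_rot: [0.646, 0.763, -0.0, -0.0]
force: [-0.4, 0.9, -0.4]
finger_gap: 1.0
```

```bash
python3 -c "
from h import *
goto(-.175,.032,.16)"
```

```text
t 2.1 bay [-0.1563  0.0487  0.247 ] d_tool [-0.0186  0.0169  0.087 ] spin -0.38 tilt [-0.001 -0.    -1.   ] F [-0.4   0.89 -0.44] gap 1.0000701425402017
```

>>> apply_moves(
  increments=[
    [[-0.019,0.017,0.03,-0.4],[0,0,0.03,0],[0,0,0.03,0],[0,0,0,0],[0,0,0,0]],
  ],
)

```text
t: 2.6
tcp_pos: [0.6036, -0.2203, 0.1536]
tool_rot: [0.645, 0.764, -0.0, -0.001]
force: [-0.2, -0.7, 0.1]
finger_gap: 0.999
```

```bash
python3 - <<'E'
from ov import *
snap('side','s1');snap('top','t1')
goto(-.175,.032,.15)
overlay('side','s1',(230,160,375,310),5,'s1c',-.09)
overlay('top','t1',(210,140,370,260),4,'t1c',-.09)
E
```

```text
t 2.7 bay [-0.1769  0.0318  0.1544] d_tool [ 0.0018 -0.0002  0.0044] spin -0.15 tilt [-0.001  0.001 -1.   ] F [ 0.31 -0.44  0.91] gap 1.0001913584648157
```

View pics/s1c.png

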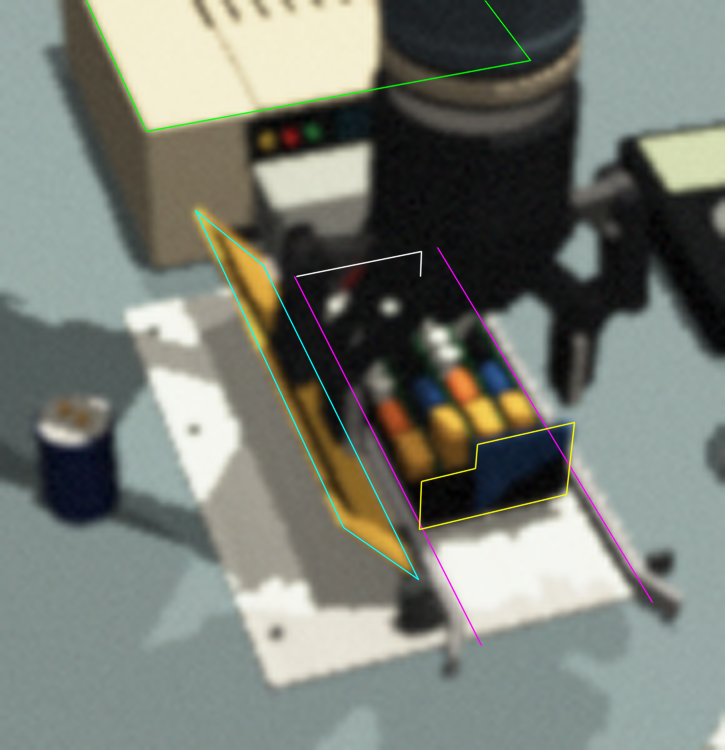

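View pics/t1c.png

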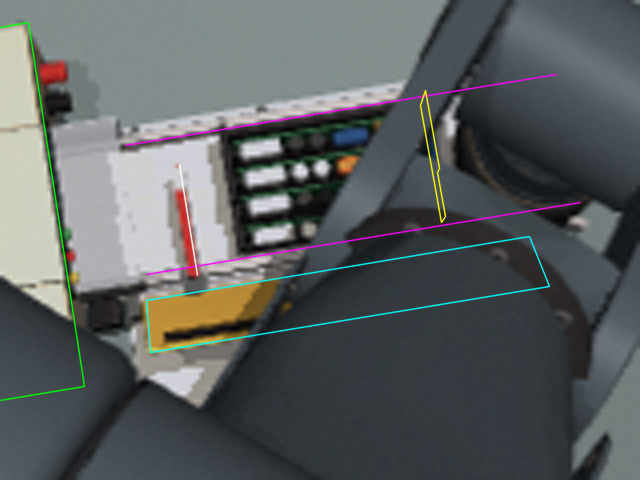

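```bash
python3 - <<'E'
from ov import *
s=manip.sense();R=R_tool(s)
for L in(.06,.073):
  for y in(.05,-.05):
    P=[s['tcp_pos']+R@[dx,y,L] for dx in(-.011,.011)]
    print(L,y,((proj('side',P)-[230,160]+.5)*5).round())
p=np.load('pics/s1.npz')['p'][180:260,280:375];cv2.imwrite('pics/f1.png',cv2.resize(np.clip(p.astype(float)*2.5,0,255).astype(np.uint8),None,fx=8,fy=8)[:,:,::-1])
E
```

```text
0.06 0.05 [[582. 408.]
 [560. 373.]]
0.06 -0.05 [[347. 461.]
 [330. 424.]]
0.073 0.05 [[579. 431.]
 [558. 397.]]
0.073 -0.05 [[347. 484.]
 [329. 448.]]
```

View pics/f1.png

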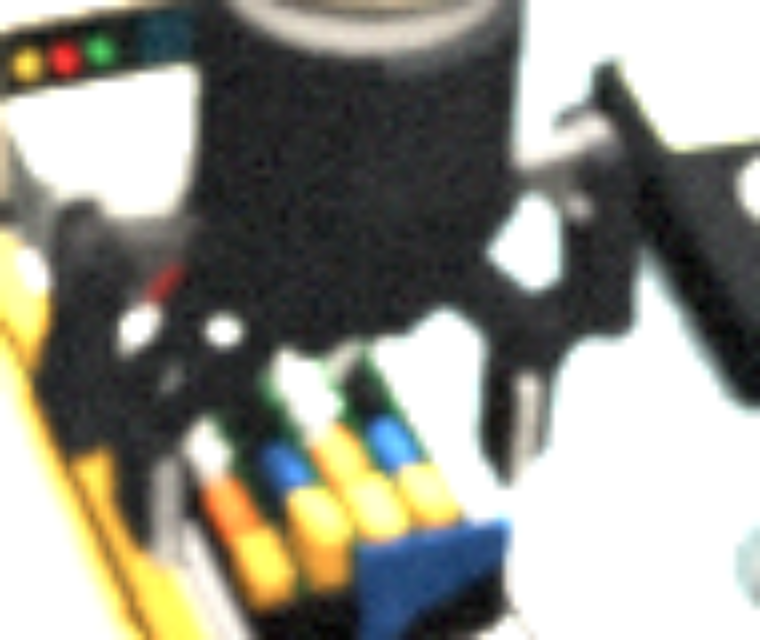

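>>> apply_moves(
  increments=[
    [[0.0,0,0.0,0],[0.0,0,0.0,0]],
  ],
  fingers=0.9,
)

```text
t: 2.9
tcp_pos: [0.6048, -0.2203, 0.1575]
tool_rot: [0.644, 0.765, 0.0, 0.002]
force: [0.7, 0.2, 0.0]
finger_gap: 0.897
```

```bash
python3 - <<'E'
from ov import *
snap('side','s2')
goto(-.175,.033,.15)
s=manip.sense();R=R_tool(s)
p=np.load('pics/s2.npz')['p'][180:260,280:375];im=cv2.resize(np.clip(p.astype(float)*2.5,0,255).astype(np.uint8),None,fx=8,fy=8,interpolation=cv2.INTER_CUBIC)[:,:,::-1].copy()
for L,col in((0,(0,0,255)),(.01,(0,255,0)),(.02,(255,0,0)),(.063,(255,0,255))):
  uv=(proj('side',[s['tcp_pos']+R@[0,y,L] for y in(-.053,-.04,-.03,-.02,-.01,0,.01,.02,.03,.04,.053)])-[280,180]+.5)*8
  for u in uv: cv2.circle(im,tuple(int(a) for a in u.round()),3,col,-1)
cv2.imwrite('pics/f2.png',im)
E
```

```text
t 2.95 bay [-0.1771  0.0306  0.1577] d_tool [ 0.0022 -0.0024  0.0077] spin -0.1 tilt [ 0.004 -0.002 -1.   ] F [-0.46 -0.13 -0.02] gap 0.9009917843747568
```

View pics/f2.png

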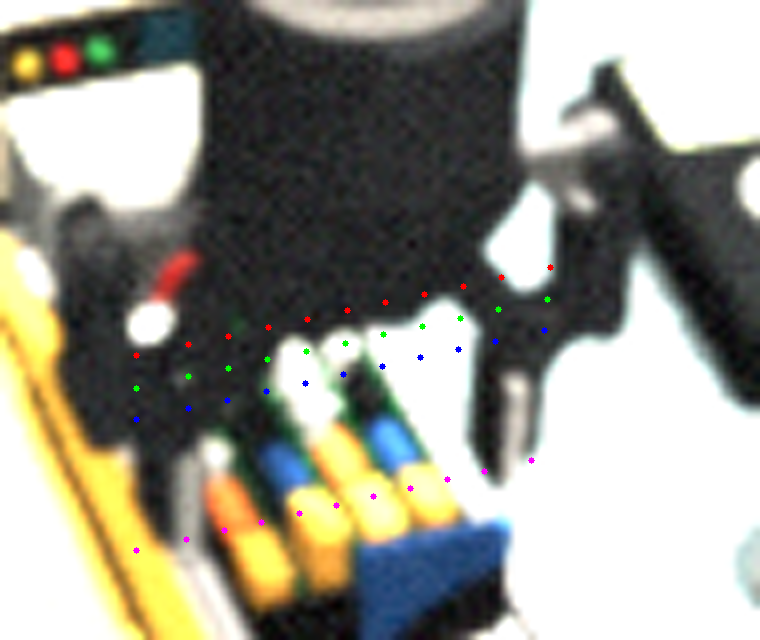

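>>> apply_moves(
  increments=[
    [[0.002,-0.001,0.012,0],[0,0,0.012,0],[0,0,0.012,0]],
  ],
)

```text
t: 3.25
tcp_pos: [0.6053, -0.2192, 0.123]
tool_rot: [0.644, 0.765, 0.001, 0.006]
force: [-0.2, 0.1, 0.2]
finger_gap: 0.902
```

```bash
python3 -c "
from h import *
goto(-.175,.032,.096)"
```

```text
t 3.25 bay [-0.1761  0.03    0.123 ] d_tool [ 0.0013 -0.0022  0.027 ] spin -0.09 tilt [ 0.01  -0.006 -1.   ] F [-0.24  0.08  0.24] gap 0.901823205533939
```

>>> apply_moves(
  increments=[
    [[0.001,-0.002,0.01,0],[0,0,0.01,0],[0,0,0.006,0]],
  ],
)

```text
t: 3.55
tcp_pos: [0.6022, -0.2185, 0.093]
tool_rot: [0.644, 0.765, 0.0, 0.004]
force: [-2.9, -1.2, 4.7]
finger_gap: 0.897
```

```bash
python3 - <<'E'
from ov import *
goto(-.175,.032,.096)
snap('side','s3')
overlay('side','s3',(230,160,375,310),5,'s3c',-.09,gate=.75)
E
```

```text
t 3.55 bay [-0.1748  0.033   0.093 ] d_tool [-0.0002  0.001  -0.003 ] spin -0.05 tilt [ 0.006 -0.004 -1.   ] F [-2.88 -1.24  4.66] gap 0.8968002453931727
```

View pics/s3c.png

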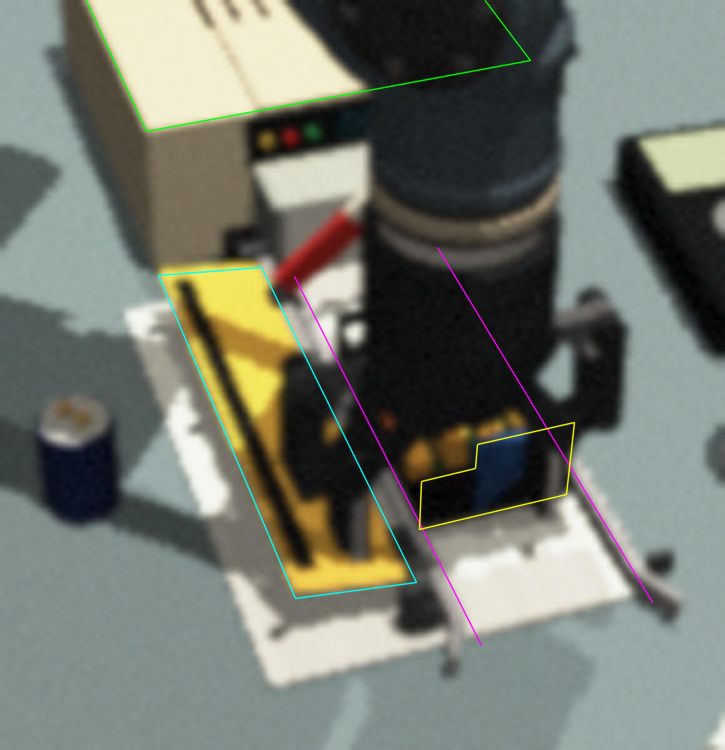

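>>> apply_moves(
  increments=[
    [[0,0,0.003,0]],
  ],
)

```text
t: 3.7
tcp_pos: [0.6018, -0.2185, 0.0889]
tool_rot: [0.644, 0.765, 0.0, 0.003]
force: [-0.2, -0.8, 2.6]
finger_gap: 0.899
```

>>> apply_moves(
  increments=[
    [[0,0,0.002,0]],
  ],
)

```text
t: 3.8
tcp_pos: [0.6019, -0.2186, 0.0877]
tool_rot: [0.644, 0.765, 0.0, 0.003]
force: [-2.1, 1.1, 17.6]
finger_gap: 0.901
```

>>> apply_moves(
  increments=[
    [[0,0,0.002,0]],
  ],
)

```text
t: 3.9
tcp_pos: [0.6019, -0.2186, 0.0876]
tool_rot: [0.644, 0.765, -0.0, 0.003]
force: [-3.3, 1.3, 18.2]
finger_gap: 0.899
```

>>> apply_moves(
  increments=[
    [[0,0,-0.004,0]],
  ],
)

```text
t: 4.0
tcp_pos: [0.6021, -0.2186, 0.0922]
tool_rot: [0.644, 0.765, 0.0, 0.003]
force: [-0.0, 0.6, 1.3]
finger_gap: 0.9
```

```bash
python3 - <<'E'
from ov import *
goto(-.175,.032,.092)
snap('side','s4')
overlay('side','s4',(230,160,375,310),5,'s4c',-.09,gate=.77)
E
```

```text
t 4.0 bay [-0.1749  0.0331  0.0922] d_tool [-0.0001  0.0011  0.0002] spin -0.08 tilt [ 0.005 -0.004 -1.   ] F [-0.03  0.62  1.26] gap 0.8996841822263095
```

View pics/s4c.png

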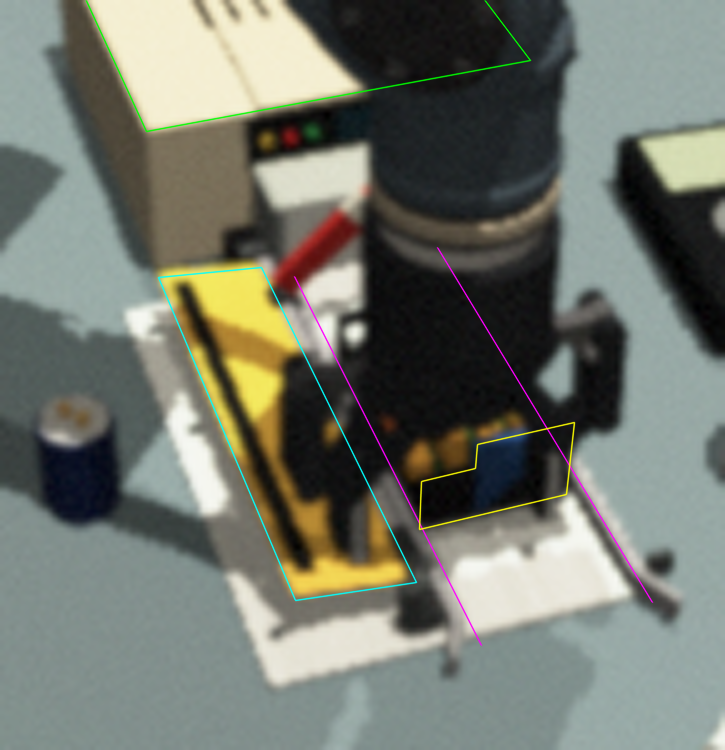

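>>> apply_moves(
  increments=[
    [[0.004,0,0.0005,0],[0.006,0,0.0,0],[0.006,0,0,0]],
  ],
)

```text
t: 4.35
tcp_pos: [0.6019, -0.2044, 0.0934]
tool_rot: [0.644, 0.765, 0.001, 0.008]
force: [1.1, -1.7, 1.2]
finger_gap: 0.904
```

```bash
python3 -c "
from ov import *
goto(-.155,.032,.0915)"
```

```text
t 4.35 bay [-0.1609  0.0309  0.0934] d_tool [ 0.0059 -0.0011  0.0018] spin -0.09 tilt [ 0.013 -0.009 -1.   ] F [ 1.14 -1.69  1.15] gap 0.9041233551062156
```

>>> apply_moves(
  increments=[
    [[0.005,-0.0005,0.0015,0],[0.006,0,0.0005,0],[0.006,0,0.0005,0]],
  ],
)

```text
t: 4.65
tcp_pos: [0.6021, -0.1904, 0.0924]
tool_rot: [0.644, 0.765, 0.001, 0.015]
force: [1.0, -5.1, 4.3]
finger_gap: 0.899
```

```bash
python3 -c "
from ov import *
goto(-.145,.032,.0915)"
```

```text
t 4.65 bay [-0.1471  0.0283  0.0924] d_tool [ 0.0021 -0.0037  0.0008] spin -0.08 tilt [ 0.024 -0.018 -1.   ] F [ 0.97 -5.12  4.26] gap 0.8988003733649153
```

>>> apply_moves(
  increments=[
    [[0.012,-0.002,0.0015,0],[0.012,-0.001,0.001,0]],
  ],
)

```text
t: 4.85
tcp_pos: [0.5992, -0.1711, 0.0917]
tool_rot: [0.645, 0.764, 0.001, 0.022]
force: [-0.5, -7.6, 6.1]
finger_gap: 0.899
```

```bash
python3 - <<'E'
from ov import *
goto(-.13,.032,.0915)
s=manip.sense();R=R_tool(s)
for y in(.043,-.043): print(w2b(s['tcp_pos']+R@[0,y,.0625]).round(4))
snap('side','s5')
overlay('side','s5',(230,160,375,310),5,'s5c',-.06,gate=.77)
E
```

```text
t 4.85 bay [-0.1276  0.0279  0.0917] d_tool [-0.0024 -0.0041  0.0001] spin -0.11 tilt [ 0.036 -0.027 -0.999] F [-0.54 -7.64  6.05] gap 0.898999637613393
[[-0.1298 -0.017   0.0305]]
[[-0.1296  0.0689  0.0279]]
```

View pics/s5c.png

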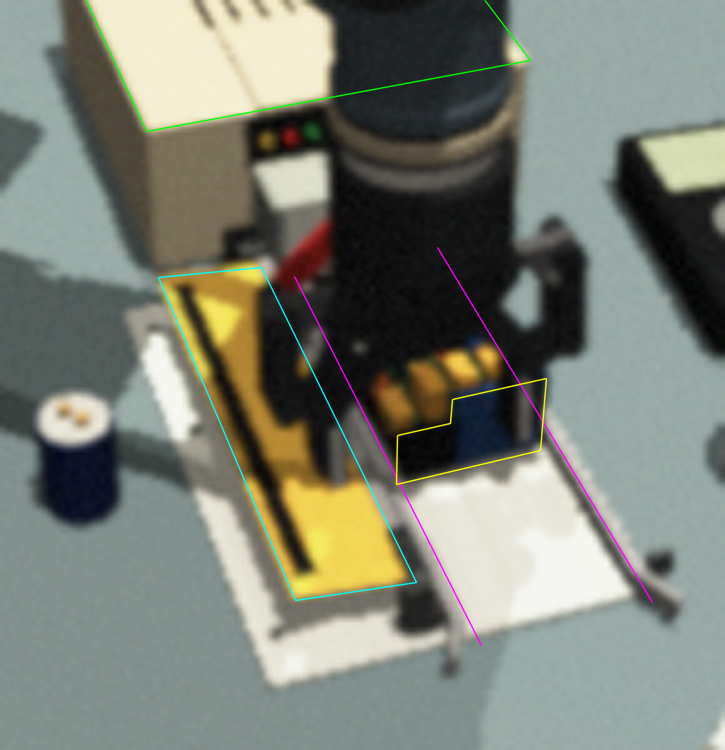

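>>> apply_moves(
  increments=[
    [[0.018,-0.003,0.0005,0],[0.018,-0.001,0.0005,0]],
  ],
)

```text
t: 5.1
tcp_pos: [0.5919, -0.1372, 0.0907]
tool_rot: [0.645, 0.764, 0.002, 0.027]
force: [1.8, -6.2, 4.8]
finger_gap: 0.902
```

```bash
cat >> h.py <<'E'
def st(snapf=None):
    goto(-.004,.031,.0925)
    s=manip.sense();R=R_tool(s)
    for y in(.043,-.043): print(w2b(s['tcp_pos']+R@[0,y,.0625]).round(4))
    print('lean bay',(w2b(np.r_[O,0]+R[:,2])).round(3),'q',np.round(s['q'],3),'qd',np.round(s['qd'],2))
E
python3 -c "
from h import *
st()"
```

```text
t 5.1 bay [-0.0929  0.0292  0.0907] d_tool [ 0.0888 -0.002  -0.0053] spin -0.19 tilt [ 0.045 -0.032 -0.998] F [ 1.8  -6.15  4.81] gap 0.9023147260198168
[[-0.0955 -0.0162  0.03  ]]
[[-0.0952  0.0698  0.0267]]
lean bay [[-0.039 -0.039 -0.998]] q [-0.407  0.793  1.644 -0.019  0.651 -0.56 ] qd [ 0.24 -0.05  0.18 -0.04 -0.21  0.27]
```

>>> apply_moves(
  increments=[
    [[0.018,-0.001,-0.0015,0],[0.015,0,-0.0005,0]],
  ],
)

```text
t: 5.3
tcp_pos: [0.5858, -0.1039, 0.0916]
tool_rot: [0.645, 0.763, 0.003, 0.029]
force: [1.0, -5.1, 3.5]
finger_gap: 0.899
```

```bash
python3 - <<'E'
from ov import *
st()
snap('side','s6')
overlay('side','s6',(230,130,375,280),5,'s6c',.0,gate=.77)
E
```

```text
t 5.3 bay [-0.0592  0.0296  0.0916] d_tool [ 0.0551 -0.0016 -0.0032] spin -0.22 tilt [ 0.048 -0.034 -0.998] F [ 1.02 -5.14  3.52] gap 0.8994599811801961
[[-0.0619 -0.0159  0.031 ]]
[[-0.0616  0.07    0.0275]]
lean bay [[-0.041 -0.041 -0.998]] q [-0.358  0.782  1.678 -0.025  0.625 -0.505] qd [ 0.23 -0.03  0.13 -0.03 -0.12  0.26]
```

View pics/s6c.png

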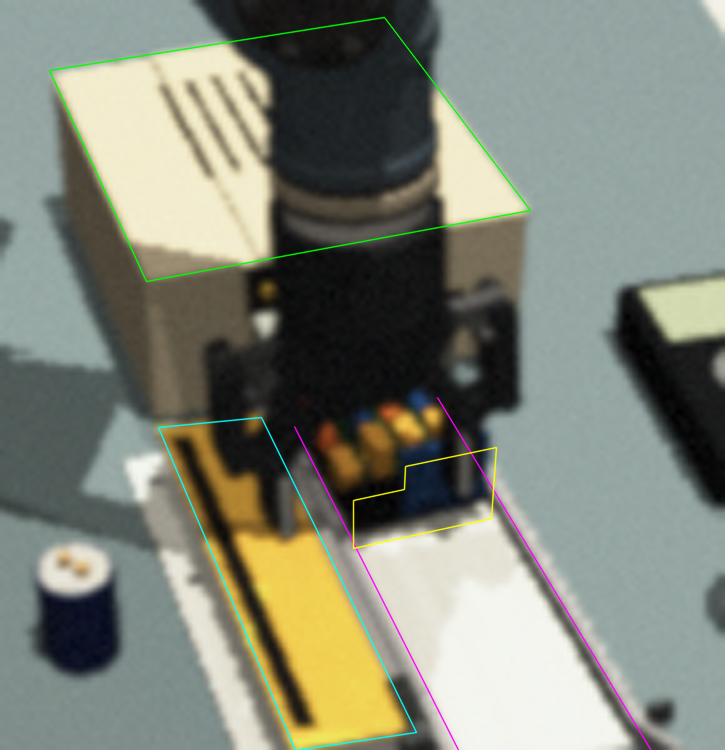

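>>> apply_moves(
  increments=[
    [[0.01,-0.001,-0.0025,0],[0.012,0,-0.0005,0]],
  ],
)

```text
t: 5.55
tcp_pos: [0.5801, -0.0789, 0.0932]
tool_rot: [0.645, 0.764, 0.003, 0.028]
force: [1.7, -5.6, 4.3]
finger_gap: 0.904
```

```bash
python3 -c "
from h import *
st()"
```

```text
t 5.55 bay [-0.0335  0.0309  0.0932] d_tool [ 0.0296 -0.0002 -0.0005] spin -0.15 tilt [ 0.046 -0.032 -0.998] F [ 1.73 -5.63  4.34] gap 0.9041690992467813
[[-0.0361 -0.0146  0.0325]]
[[-0.0359  0.0713  0.0291]]
lean bay [[-0.039 -0.04  -0.998]] q [-0.32   0.773  1.701 -0.028  0.614 -0.466] qd [ 0.19 -0.02  0.08 -0.03 -0.09  0.22]
```

>>> apply_moves(
  increments=[
    [[0.01,0,-0.0005,0],[0.01,0,-0.0003,0]],
  ],
)

```text
t: 5.75
tcp_pos: [0.5768, -0.058, 0.0932]
tool_rot: [0.645, 0.764, 0.003, 0.028]
force: [2.3, -3.6, 3.4]
finger_gap: 0.898
```

```bash
python3 -c "
from h import *
st()"
```

```text
t 5.75 bay [-0.0124  0.0305  0.0932] d_tool [ 0.0084 -0.0005  0.0003] spin -0.15 tilt [ 0.047 -0.033 -0.998] F [ 2.35 -3.61  3.4 ] gap 0.8982375331964308
[[-0.015  -0.015   0.0326]]
[[-0.0148  0.071   0.0291]]
lean bay [[-0.04  -0.04  -0.998]] q [-0.286  0.769  1.716 -0.032  0.603 -0.429] qd [ 0.17 -0.02  0.07 -0.02 -0.06  0.19]
```

Now slowly, watching the force.

>>> apply_moves(
  increments=[
    [[0.006,0,-0.0003,0]],
  ],
)

```text
t: 5.85
tcp_pos: [0.5756, -0.0512, 0.0932]
tool_rot: [0.645, 0.764, 0.003, 0.028]
force: [2.3, -4.4, 2.5]
finger_gap: 0.897
```

>>> apply_moves(
  increments=[
    [[0.005,0,-0.0002,0]],
  ],
)

```text
t: 5.95
tcp_pos: [0.5747, -0.0457, 0.0932]
tool_rot: [0.645, 0.764, 0.003, 0.028]
force: [1.7, -4.1, 2.8]
finger_gap: 0.898
```

```bash
python3 - <<'E'
from ov import *
st()
snap('side','s7');snap('top','t7')
overlay('side','s7',(230,130,375,280),5,'s7c',.068,gate=.77)
overlay('top','t7',(210,140,370,260),4,'t7c',.068,gate=.77)
E
```

```text
t 5.95 bay [0.0001 0.0305 0.0932] d_tool [-0.0041 -0.0005  0.0009] spin -0.1 tilt [ 0.047 -0.033 -0.998] F [ 1.74 -4.08  2.76] gap 0.897905026000557
[[-0.0025 -0.015   0.0326]]
[[-0.0023  0.0709  0.0291]]
lean bay [[-0.04  -0.04  -0.998]] q [-0.265  0.767  1.724 -0.034  0.598 -0.407] qd [ 0.09 -0.01  0.03 -0.01 -0.03  0.1 ]
```

View pics/s7c.png

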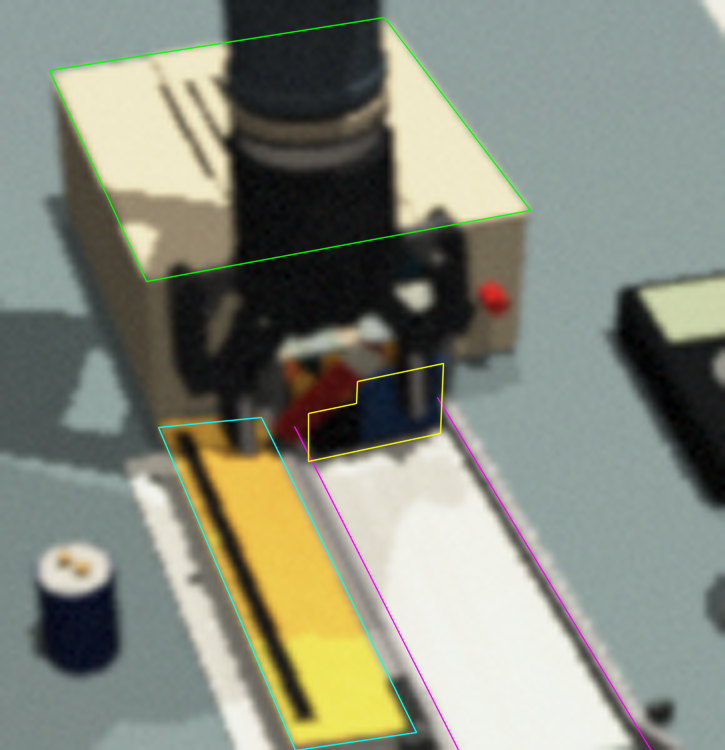

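>>> apply_moves(
  increments=[
    [[0.004,0,0,0]],
  ],
)

```text
t: 6.15
tcp_pos: [0.575, -0.0444, 0.0935]
tool_rot: [0.645, 0.764, 0.002, 0.03]
force: [-0.7, -30.3, 4.4]
finger_gap: 0.904
```

>>> apply_moves(
  increments=[
    [[0.003,0,0,0]],
  ],
)

```text
t: 6.25
tcp_pos: [0.5751, -0.0444, 0.0937]
tool_rot: [0.646, 0.763, 0.001, 0.032]
force: [-1.7, -16.0, 2.4]
finger_gap: 0.898
```

>>> apply_moves(
  increments=[
    [[-0.006,0,0.0008,0],[-0.012,0,0.0005,0],[-0.012,0,0.0005,0],[-0.014,0,0.0006,0],[-0.014,0,0.0006,0]],
  ],
)

```text
t: 6.75
tcp_pos: [0.5801, -0.1004, 0.0912]
tool_rot: [0.646, 0.763, -0.0, 0.024]
force: [1.3, 2.1, 2.4]
finger_gap: 0.902
```

```bash
python3 - <<'E'
from ov import *
st()
snap('side','s8')
overlay('side','s8',(230,130,375,280),5,'s8c',.068,gate=.77)
E
```

```text
t 6.75 bay [-0.0547  0.0346  0.0912] d_tool [ 0.0507  0.0033 -0.0031] spin -0.39 tilt [ 0.037 -0.032 -0.999] F [1.33 2.06 2.43] gap 0.9022688604729687
[[-0.0574 -0.0103  0.0301]]
[[-0.0568  0.0756  0.0274]]
lean bay [[-0.037 -0.031 -0.999]] q [-0.355  0.78   1.688 -0.029  0.628 -0.496] qd [-0.23  0.04 -0.12  0.03  0.09 -0.25]
```

View pics/s8c.png

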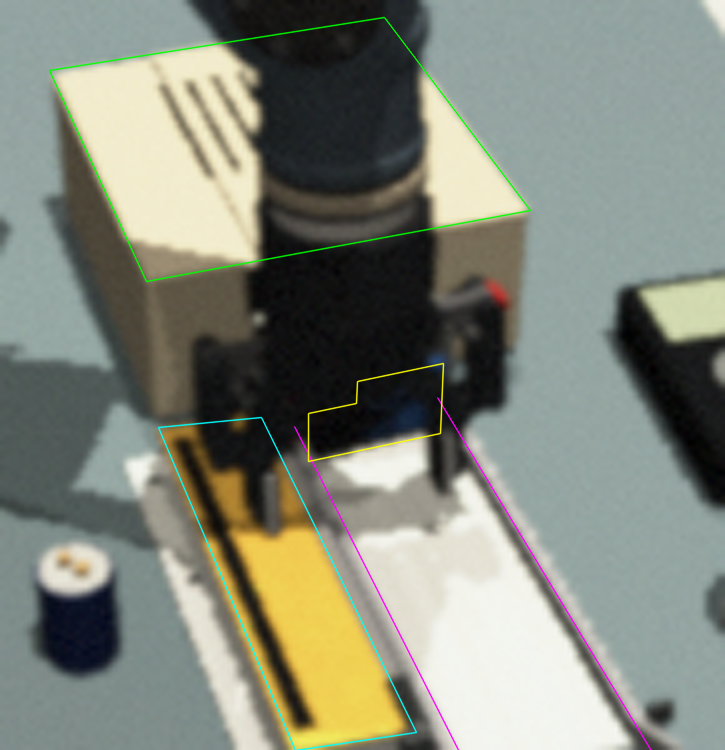

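>>> apply_moves(
  increments=[
    [[-0.014,0,0.0002,0],[-0.014,0,0.0002,0],[-0.014,0,0,0],[-0.01,0,0,0]],
  ],
)

```text
t: 7.2
tcp_pos: [0.5894, -0.1585, 0.0926]
tool_rot: [0.647, 0.762, -0.0, 0.025]
force: [1.5, 0.8, 2.2]
finger_gap: 0.897
```

>>> apply_moves(
  increments=[
    [[0,0,-0.006,0],[0,0,-0.009,0],[0,0,-0.009,0],[0,0,-0.01,0],[0,0,-0.01,0]],
  ],
)

```text
t: 7.7
tcp_pos: [0.5879, -0.159, 0.1389]
tool_rot: [0.647, 0.762, -0.001, 0.025]
force: [-0.6, 0.0, -0.5]
finger_gap: 0.898
```

>>> apply_moves(
  increments=[
    [[0,0,-0.015,0],[0,0,-0.025,0],[0,0,-0.035,0],[0,0,-0.035,0],[0,0,-0.035,0]],
  ],
)

```text
t: 8.2
tcp_pos: [0.5788, -0.1502, 0.288]
tool_rot: [0.646, 0.763, -0.003, 0.02]
force: [-0.0, -1.2, -0.5]
finger_gap: 0.897
```

>>> apply_moves(
  increments=[
    [[-0.04,-0.02,-0.02,0],[-0.045,-0.02,-0.02,0],[-0.045,-0.02,0,0],[-0.045,-0.02,0,0],[-0.04,-0.02,0,0]],
  ],
)

```text
t: 8.7
tcp_pos: [0.5168, -0.3741, 0.3473]
tool_rot: [0.639, 0.769, -0.001, 0.027]
force: [1.0, -0.0, -0.2]
finger_gap: 0.903
```

```bash
python3 - <<'E'
from ov import *
st()
snap('side','s9');snap('top','t9')
overlay('side','s9',(230,130,375,280),5,'s9c',.068)
overlay('top','t9',(180,90,370,280),4,'t9c',.068)
E
```

```text
t 8.7 bay [-0.3135  0.1437  0.3473] d_tool [0.3189 0.1081 0.245 ] spin 0.74 tilt [ 0.041 -0.036 -0.999] F [ 0.95 -0.05 -0.2 ] gap 0.9026939099647261
[[-0.3157  0.0986  0.2863]]
[[-0.3168  0.1846  0.2835]]
lean bay [[-0.043 -0.034 -0.999]] q [-0.803  0.486  1.381  0.004  1.221 -0.988] qd [-0.66  0.17 -0.36  0.04  0.2  -0.68]
```

View pics/s9c.png

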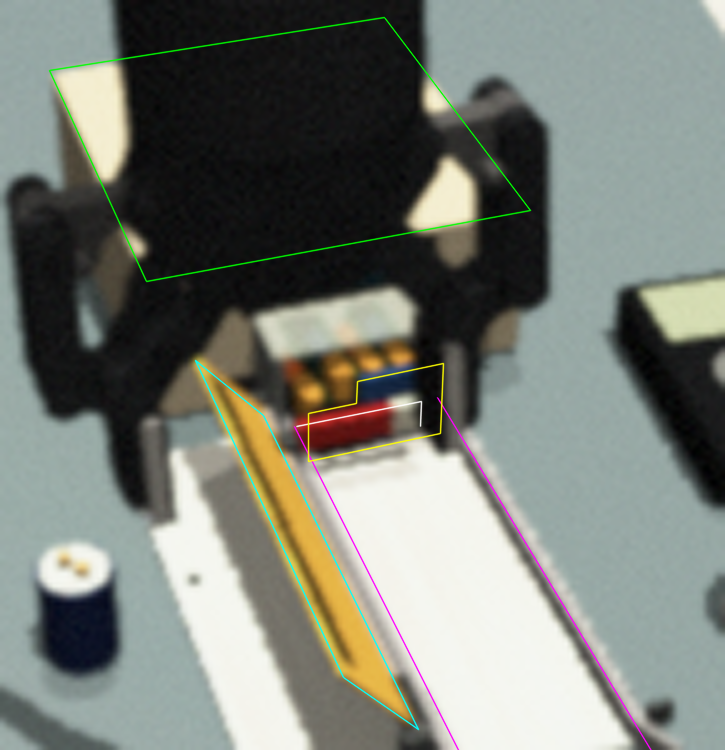

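View pics/t9c.png

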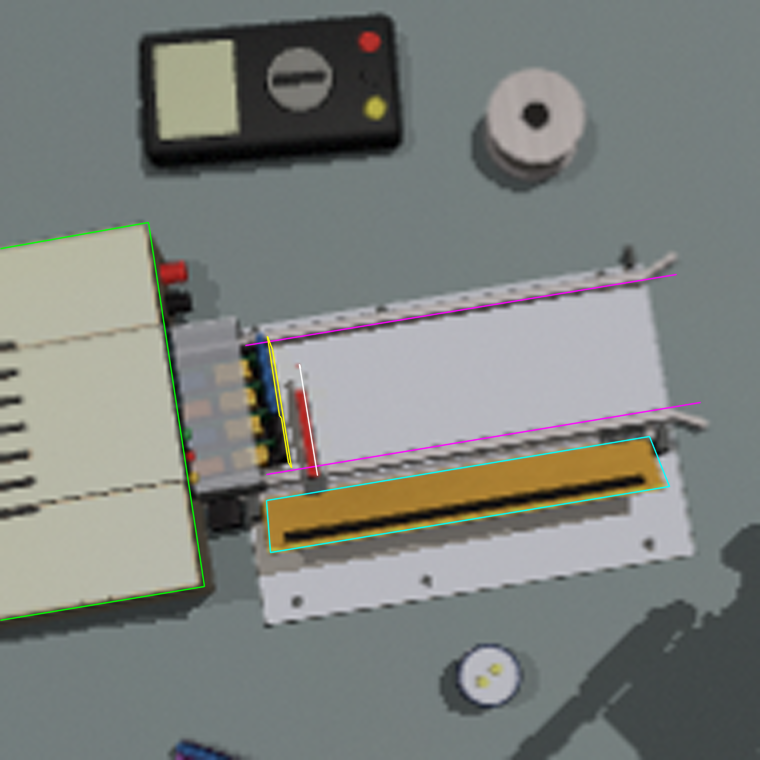

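Pictures show the gate shut (red leaf at (305,430) in the top crop), the rack's blue panel on or just past the home outline at (265,370), and the meter, spool and capacitor in place. I let the arm come to rest, then hand in.

>>> apply_moves(
  increments=[
    [[0,0,0,0],[0,0,0,0],[0,0,0,0],[0,0,0,0],[0,0,0,0]],
  ],
)

```text
t: 9.3
tcp_pos: [0.5158, -0.3726, 0.3475]
tool_rot: [0.64, 0.768, -0.001, 0.026]
force: [-0.2, 0.0, 0.9]
finger_gap: 0.9
```

```bash
python3 - <<'E'
from h import *
p,d=snap('top','t10');W=world('top',d);W0=np.load('pics/Wt.npy')
p0=np.load('pics/top0.npz')['p']
for n,(a,b,c,e) in dict(meter=(85,140,210,285),spool=(100,140,298,330),cap=(248,270,292,312)).items():
    print(n,abs(p[a:b,c:e].astype(int)-p0[a:b,c:e]).mean().round(1), cv2.phaseCorrelate(cv2.cvtColor(p0[a:b,c:e],7).astype(np.float32),cv2.cvtColor(p[a:b,c:e],7).astype(np.float32)))
hsv=cv2.cvtColor(p,cv2.COLOR_RGB2HSV);m=np.zeros(p.shape[:2],bool);m[170:200,242:252]=1
m&=(hsv[...,0]>100)&(hsv[...,0]<125)&(hsv[...,1]>120)&(W[...,2]>.04)
print('panel',m.sum(),np.median(w2b(W[m]),0))
s=manip.sense();print(s['t'],s['force'],np.abs(s['qd']).max())
E
```

```text
meter 14.3 ((0.47818715210136276, 0.014857757410162264), 1.0055767522388035)
spool 19.1 ((0.03198362253704268, -0.006003513971904795), 0.9945257188752293)
cap 19.5 ((0.028119579772887704, 0.020029590578072742), 0.9991922209660212)
panel 38 [ 0.01097316 -0.01509082  0.04749955]
9.35 [-0.40701956 -0.06080887  0.67537161] 0.0077310364161627685
```

Rear panel sits at about bay x 0.010 and the bystanders have not moved.

```bash
python3 -c "
from station import manip
print(manip.sign_off())"
```

```text
the job is handed in; nothing more can be done
None
```

I loaded the rack into the bay and handed the job in at about 9.4 s of robot time; the sign-off gives no verdict.

**What I did:** One fingertip pressed the bar down to its stop, then eased it up about 4 mm, which put the gate at roughly 0.77 rad. The other finger pushed the rack along the chute until the wrist force rose to 30 N, which I took as the nose meeting the stop. I then backed off about 110 mm with the bar still held, lifted to release it, and moved the arm clear.

**Last checks:**
- **Rack:** the rear panel measures at bay x of about 10–11 mm, against 8 mm when fully home. That agrees within calibration and with the force rise at the stop.
- **Gate:** both views match the shut gate's outline behind the rack.
- **Bystanders:** the meter, spool and capacitor moved by less than half a pixel in the top view.
- **Robot:** the arm was at rest, clear of everything, with no contact force.

**Disagreements:**
- **Tool tilt:** the tool crept to about 0.06 rad of tilt during the push. I allowed for it in height and saw no effect on the result.
- **Fitted bay pose:** separate fits from the two cameras differed by about 2 mm and 0.6°, so I used a compromise between them.

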